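# Seat a lock cylinder and index the pin loader

### The arm

A 7-joint arm with a two-finger parallel gripper is mounted at the origin on the work surface. World frame = base frame: x ahead of the robot, y to its left, z up, the work surface at z = 0. Lengths are in m, angles in rad, forces in N, time in s.
With the tool pointing down it reaches from about 0.425 to 1.025 m from the base axis. Payload 9.4 kg.
Tool frame: the origin (TCP) lies at the very end of the fingers, on their centre line; the grasp point (between the pads) lies 19 mm behind it; z points along the fingers, x is the direction in which the jaws open and shut, and the axes are right-handed (so a half turn about z gives the same grasp; the last joint's range is limited). The gripper opens to 85 mm and grips with 20 to 120 N. Pads are 22 mm wide; open, the fingers measure 114 mm over their backs; the gripper's body (76 mm by 85 mm) begins 54 mm behind the grasp point. The pads swing forward as they close: fully open they stand 13 mm farther back than shut.
Start: joints at [-1.409, 0.599, -0.003, 1.599, 0.002, 0.943, -0.08], TCP at [0.171, 0.704, 0.231] pointing down, gripper open.
Joint ranges: [-2.57, 2.57], [-0.35, 1.97], [-1.29, 1.29], [0.11, 2.56], [-1.05, 4.19], [0.11, 1.86], [-2.63, 2.63]. Speed limits (rad/s): [2.22, 2.22, 3.01, 3.01, 3.14, 3.14, 3.14].

### API

Orientations are given as a unit quaternion [w, x, y, z].
In Python, from bench import arm, vision, workorder gives the robot as it stands.
- The arm moves only by the shell command python3 -m pendant 'ROWS' [FORCE]. ROWS is JSON, a list of rows, each an object of numbers: "tx", "ty", "tz": the shift along the world's x, y, z in cm; "twist": the turn about the world's z in rad; "jaw": the opening, from 0 (shut) to 1 (fully open). In form: [{"tx": .., "ty": .., "tz": .., "twist": .., "jaw": ..}, ...]. A call has 1 to 8 rows; each row is the pose to reach, as a shift and turn from the pose measured when the call began; what a row does not reach only later rows make up. A row lasts 1/12 s, in which the tool goes at most 41.7 mm and 7.16 degrees, less where a joint would pass 70% of its speed; a pose out of reach is approached as far as the arm can. A call with a gripper value outside its range is refused whole. The fingers move at their own pace and stop on an object; FORCE is the grip in N (left out, the last holds). Time passes only in rows, so rows that repeat a pose let the fingers close. It gives the time, the measured TCP pose, the force and the opening at its end, in the units of the state.
- arm.get_obs(): the state, without advancing time (a new reading comes with each control period).
- vision.read_camera(name): name is "scene" or "side" or "wrist"; returns a dict with "pixels" (480x640x3 uint8, red, green, blue), "range_z" (480x640 float32, m along the optical axis (not along the pixel's ray), 0 where there is no reading), "mtx" (3x3 intrinsics, pixels), "origin" and "attitude" of the camera in the world. Camera axes: x right, y down, z forward; pixel columns grow to the right and rows downward; lengths in m; the calibration is good to about 2 mm. The wrist camera is an equidistant fisheye: a pixel r from the principal point sees the ray r / f radians off the axis. A picture is of the moment at which its call begins.
- workorder.job_done(): hands the job in, once; it reports no verdict.
Trained networks look in the newest picture that a camera, given by its name, has taken for a name from the list of things; names that differ only in an ending like _2 or _b are one class to them, and where a whole thing is asked for, a point or a joint stands for the part that bears it (a point fixed in the world has none). Each returns a list of dicts, best first, with "p" (0 to 1); they miss things now and then, are a little off and sometimes report something else, mostly with a low value. They report only what shows in the picture. A call takes as long as a camera call. They do not tell look-alikes from the thing itself.
- vision.find_in(camera, target): "xyz" ([x, y, z] in m, in the coordinates of the camera as it stood for that picture, good to about 4 mm: the middle of the surface that is visible of it).
- vision.masks_of(camera, target): "pixels" (480x640 bool, what is visible of it).
The state is a dict: "time_s": time; "qpos": joint angles; "joint_velocities": joint speeds; "tau": joint torques, N m; "eef_pos": TCP position; "ee_rot": TCP orientation; "ft_force": force on the tool from outside, world axes, zero at the start; "wrist_torque": the same for the moment, N m; "grip_width": finger opening in m.
Only numpy, scipy, OpenCV 4.12 (cv2) and the standard library are available. Lean on these libraries where they do the work, as an engineer would, in place of code of your own. Each camera call takes 0.05 s, during which the arm holds its last target. There are 200 camera calls.

### The job

On the blue pinning jig, push the loose brass lock cylinder body along its channel until it stands flush against the dark steel stop, and let go of it. Then take the carriage by its orange fin and slide it along the rail until its spring ball drops into the red-marked notch of the index strip, without running on past the notch. Finish still gripping the fin, holding the carriage steady at the notch with the cylinder body still flush; leave everything else on the cart alone.

Things in the scene. Friction and masses are not known exactly. Their poses are not given: they have to be found in the camera images.
- jig: Fixed blue base plate, 180 mm (x -75 to +105) by 320 mm (y), 12 mm thick; origin on the cart top under it, z up. y runs along channel and rail, from the carriage's starting end towards the stop. Channel at x = -45 mm: floor at z = 12 mm, side walls 8 mm high, 33 mm apart. Rail at x = +40 mm, index strip at x = +85 mm (top z = 30 mm).
- stop_face (a point): Centre point of the stop face at the end of the channel: 18 mm above the channel floor, on the face (a dark steel block 50 mm wide, 25 mm deep, 34 mm high) that looks along -y of the jig. Axes as the jig's.
- cylinder_body: Loose brass lock cylinder body (about 0.42 kg): a block 30 mm (x) by 50 mm (y) by 45 mm (z), standing in the channel 25 to 55 mm short of the stop; origin at the centre of its underside, axes nearly as the jig's. Row of five dark pin holes on top; its upper 37 mm stand clear of the channel walls and can be pinched across x.
- front_face (a point): Point on the cylinder body's +y end face, in its middle and 18 mm above its underside; meets stop_face when flush.
- carriage (a joint): Position of the carriage along the rail, m, growing towards the stop (jig +y); 0 to 0.235, starts at 0 to 0.03. Sliding friction about 1.5 N; it stays where it is left. Its carried nozzle passes 5 mm above the cylinder body.
- grip (a point): Grip point on the carriage's orange fin: on its centre line, 10 mm below its top, 75 mm above the cart top. Fin 14 mm thick along the rail (jig y), 24 mm wide (jig x), standing 35 mm above the carriage top; pinch it from above, fingers closing along the rail. Beside it: a bracket from 23 mm to its -x, carrying a brass nozzle over the channel (top 98 mm above cart); ball housing 45 mm to its +x.
- ball (a point): Point under the carriage's ball plunger, at the height of the index strip's top; moves with the carriage (fixed to it, does not rise and fall). The 12 mm steel ball, pressed down by about 7 N, rides on the strip with almost no drag.
- notch (a point): Middle of the 10 mm wide notch in the index strip's top, between two red bands; its place along the rail varies. Axes as the jig's. With ball over it the ball has dropped 2.7 mm in: felt as a pull inwards over the last 5 mm, then about 8 to 10 N resistance to moving on. Let loose within 3 mm of the middle, the carriage centres itself.
There are look-alikes about, which are no part of the job. Leave any pink or turquoise look-alike of the cylinder_body alone.

How it is judged:
On the way, in this order (a step that is already met when the one before it is completed fails the run):
1. the cylinder body stands flush against the stop and is let go (y of front_face in the frame of stop_face above -0.002 m and distance between front_face and stop_face below 0.005 m and contact force between the fingers and cylinder_body below 0.1 N), for 0.2 s.
2. the gripped carriage reaches the notch (y of ball in the frame of notch between -0.003 and 0.003 m and contact force between the fingers and orange_fin above 4 N), for 0.2 s.
At the end, for the whole second after the job is handed in: The carriage's ball is within 3 mm of the middle of the notch and at rest, the fingers still grip the orange fin (over 4 N), and the cylinder body stands upright with less than 2 mm gap to the stop, not touched by the fingers (all of step 1 and all of step 2 and velocity of joint carriage between -0.01 and 0.01 m/s and angle between cylinder_body's own z axis and vertical below 0.05 rad and linear speed of cylinder_body below 0.01 m/s); the arm keeps its last pose, push and grip.
It fails at once if the carriage is run more than 15 mm past the notch (y of ball in the frame of notch above 0.015 m).
It fails at once if a bystander is disturbed by more than 20 mm (distance of any of hinge_pin, key_blank, pin_tray, padlock, driver, lube_jar from where it was at the start of the episode above 0.02 m).
It also fails if it takes over 51 s, if anything falls off the work surface, if the arm or the gripper's body presses on something with over 40 N, if the wrist force passes 120 N, or if a joint passes its speed limit or range.

## Working session

There is one attempt and no reset: what is moved stays moved. The work goes in short steps, Python scripts to look and compute and a shell command to move; the robot and the scene stay as the last step left them, time stands still between calls to the robot, and variables do not carry over. Pictures are saved under pics/ and viewed, on a budget of 10 in all, crops included, one or two more only if the job needs it, and the job is handed in when it is done.

```bash
mkdir -p pics; ls; cat > h.py <<'E'
import numpy as np, cv2
from scipy.spatial.transform import Rotation as R
from bench import arm, vision, workorder
def q(a): return R.from_quat(a,scalar_first=True)
def cam(n): return vision.read_camera(n)
def att(c):
    a=np.array(c["attitude"],float); return R.from_matrix(a) if a.shape==(3,3) else q(a)
def w(c,p): return att(c).apply(p)+np.array(c["origin"])
def cloud(c):
    K=c["mtx"]; v,u=np.mgrid[:480,:640]; z=c["range_z"]
    return w(c,np.stack([(u-K[0,2])/K[0,0]*z,(v-K[1,2])/K[1,1]*z,z],-1).reshape(-1,3)).reshape(480,640,3)
def save(c,f): cv2.imwrite(f,c["pixels"][...,::-1])
E
python3 - <<'E'
from h import *
o=arm.get_obs(); print(o["time_s"],o["eef_pos"],o["ee_rot"],o["grip_width"])
for n in("scene","side"):
    c=cam(n); save(c,f"pics/{n}0.png"); print(n,c["origin"],c["attitude"],c["mtx"][0])
    for t in("jig","cylinder_body","grip","carriage","ball","notch","stop_face"):
        try:
            for d in vision.find_in(n,t)[:3]: print(t,round(d["p"],2),w(c,d["xyz"]).round(4))
        except Exception as e: print(t,e)
E
```

```text
pics
0.0 [0.17137854 0.70395538 0.23040578] [ 5.55890309e-04  7.86270154e-01  6.17882356e-01 -5.75598626e-04] 0.08538535224198346
scene [ 1.00389987 -0.00536756  0.54822104] [-0.28389424  0.66464106  0.63567342 -0.27124828] [472.5051375    0.         317.73446267]
cylinder_body 0.92 [0.5167 0.0785 0.0538]
cylinder_body 0.92 [0.3692 0.0654 0.035 ]
cylinder_body 0.84 [ 0.3826 -0.0464  0.0468]
grip 0.86 [ 0.5635 -0.0606  0.0503]
carriage 0.92 [ 0.5616 -0.0658  0.0516]
ball 0.98 [ 0.5616 -0.0603  0.0576]
notch 0.73 [0.6273 0.0319 0.0347]
stop_face 0.83 [0.5642 0.0431 0.0126]
stop_face 0.19 [ 0.5615 -0.0646  0.0538]
side [ 0.28293754 -0.50074111  0.58889788] [-0.40519576  0.88767312 -0.20083181  0.08671455] [582.52943988   0.         327.46292484]
jig 0.75 [ 0.5337 -0.0182  0.0164]
cylinder_body 0.94 [0.501  0.0602 0.0548]
cylinder_body 0.9 [0.3624 0.0516 0.0369]
cylinder_body 0.57 [ 0.3698 -0.0584  0.0374]
grip 0.97 [ 0.5475 -0.0727  0.0586]
carriage 0.63 [ 0.5435 -0.0714  0.0565]
ball 0.57 [ 0.5429 -0.0718  0.0585]
notch 0.74 [ 0.6197 -0.0053  0.0311]
notch 0.59 [0.5033 0.0608 0.0524]
stop_face 0.91 [ 0.5371 -0.0244  0.0133]
```

View pics/scene0.png

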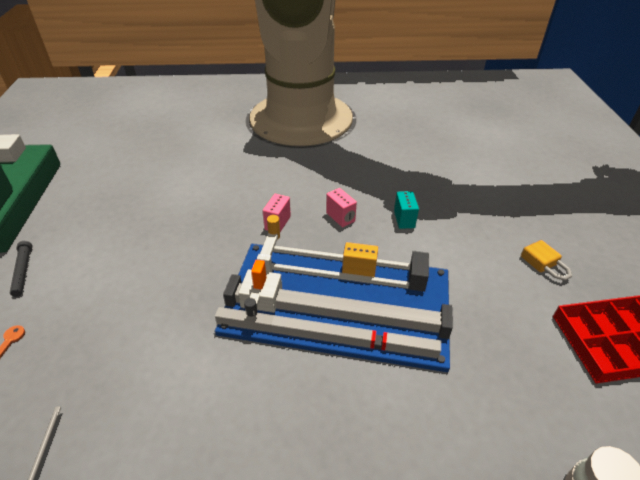

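View pics/side0.png

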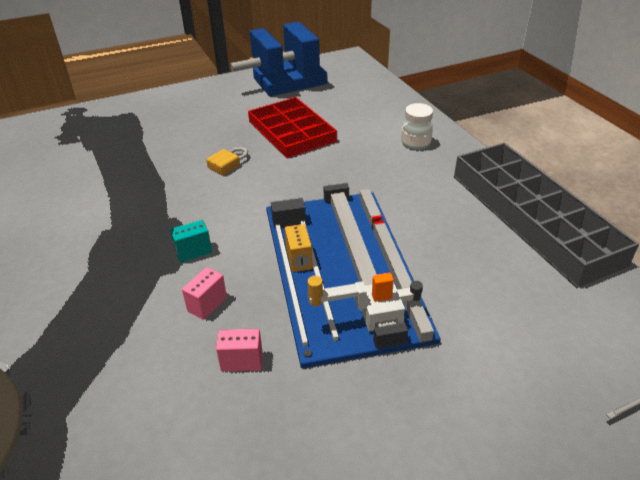

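Scene picture: the brass body (yellow-orange) is in the jig channel at (360,262). The pink look-alikes are at (277,212) and (342,208), the turquoise one at (406,210), and all three are off the jig. The orange fin is at (259,273), red notch bands at (379,340), stop at (419,272). In the side picture the brass body is at (298,247) and the fin at (382,287). Only the brass block in the channel fits the description. Next I'll fit the geometry from depth.

```bash
cat > fit.py <<'E'
from h import *
def hsvmask(c,lo,hi):
    return cv2.inRange(cv2.cvtColor(c["pixels"],cv2.COLOR_RGB2HSV),lo,hi)>0
def pts(c,m): 
    P=cloud(c); return P[m&(c["range_z"]>0)]
if __name__=="__main__":
    big=[]
    for n in("scene","side"):
        c=cam(n)
        b=pts(c,hsvmask(c,(105,150,50),(125,255,255)))
        b=b[(abs(b[:,2]-.008)<.012)&(abs(b[:,0]-.55)<.2)&(abs(b[:,1])<.25)]
        r=cv2.minAreaRect((b[:,:2]*1000).astype(np.float32)); print(n,"plate",r,len(b),np.median(b[:,2]))
        print(cv2.boxPoints(r).round(1).tolist())
        B=[(.35,.75),(-.2,.2)]
        def rep(k,p):
            p=p[(p[:,0]>.4)&(p[:,0]<.72)&(abs(p[:,1])<.25)&(p[:,2]>.015)]
            if len(p): print(n,k,len(p),p.mean(0).round(4),np.percentile(p,3,0).round(4),np.percentile(p,97,0).round(4))
        rep("red",pts(c,hsvmask(c,(0,200,80),(4,255,255))|hsvmask(c,(176,200,80),(180,255,255))))
        rep("orange",pts(c,hsvmask(c,(6,200,150),(13,255,255))))
        y=pts(c,hsvmask(c,(15,150,60),(25,255,255))); y=y[(y[:,0]>.42)&(y[:,0]<.6)&(abs(y[:,1])<.2)]
        t=y[(y[:,2]>.053)&(y[:,2]<.062)&(y[:,1]>0)]
        print("bodytop",len(t),cv2.minAreaRect((t[:,:2]*1000).astype(np.float32)),np.median(t[:,2]))
    cc=c["pixels"][150:370,250:450]; cv2.imwrite("pics/crop.png",cv2.resize(cc,None,fx=2.7,fy=2.7,interpolation=2)[...,::-1])
E
python3 fit.py
```

```text
scene plate ((558.4932250976562, 44.369110107421875), (317.1256103515625, 178.68667602539062), 77.01107025146484) 8053 0.01297416415961783
[[435.79998779296875, -90.0999984741211], [609.9000244140625, -130.1999969482422], [681.2000122070312, 178.8000030517578], [507.1000061035156, 219.0]]
scene red 85 [0.6438 0.0915 0.0276] [0.6333 0.0819 0.0169] [0.6494 0.1002 0.0328]
scene orange 36 [ 0.5601 -0.0656  0.0841] [ 0.5463 -0.0739  0.0811] [ 0.5685 -0.0586  0.0868]
bodytop 479 ((505.3676452636719, 80.61544799804688), (48.768333435058594, 29.663368225097656), 76.43334197998047) 0.057949578607405794
side plate ((557.3954467773438, 42.816986083984375), (321.451171875, 178.86837768554688), 76.7958755493164) 9001 0.01199751988366915
[[433.6000061035156, -93.19999694824219], [607.7999877929688, -134.10000610351562], [681.2000122070312, 178.89999389648438], [507.0, 219.6999969482422]]
side red 54 [0.6422 0.0951 0.0283] [0.6352 0.0846 0.0228] [0.6487 0.1001 0.0317]
side orange 86 [ 0.5499 -0.0702  0.0771] [ 0.5442 -0.0762  0.0575] [ 0.567  -0.0622  0.086 ]
bodytop 495 ((504.58343505859375, 78.76480102539062), (51.609458923339844, 29.508817672729492), 77.52710723876953) 0.05683407335739665
```

View pics/crop.png

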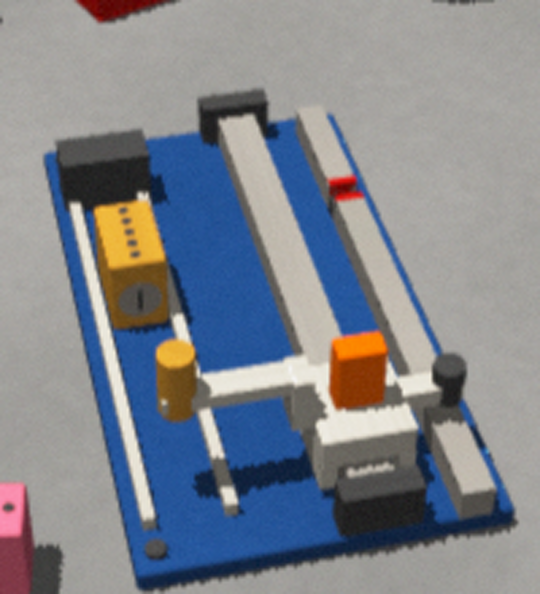

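The crop confirms the target: the brass block with the dark pin holes sits in the channel, and the orange fin with its nozzle bracket stands at the near end of the rail. Jig yaw is about -13.1°, and the jaw axis already lies close to jig y. Next I'll put the stop face, nozzle, fin and notch in jig coordinates.

```bash
cat >> h.py <<'E'
YA=np.radians(76.9-90); XJ=np.array([np.cos(YA),np.sin(YA)]); YJ=np.array([-np.sin(YA),np.cos(YA)])
O=np.array([.558,.0436])-.015*XJ
def tojig(p): p=np.asarray(p,float); d=p[...,:2]-O; return np.concatenate([np.stack([d@XJ,d@YJ],-1),p[...,2:]],-1)
def toworld(x,y): return O+x*XJ+y*YJ
E
python3 - <<'E'
from fit import *
for n in("scene","side"):
    c=cam(n); J=tojig(cloud(c)).reshape(-1,3)*1000; hsv=cv2.cvtColor(c["pixels"],cv2.COLOR_RGB2HSV).reshape(-1,3)
    def rep(k,m):
        p=J[m]
        if len(p)>3: print(n,k,len(p),np.percentile(p,[2,50,98],0).round(1).tolist())
    x,y,z=J.T; dark=(hsv[:,2]<90)&(hsv[:,1]<120); ok=c["range_z"].ravel()>0
    rep("stoptop",ok&dark&(abs(x+45)<22)&(y>50)&(y<165)&(z>42)&(z<52))
    rep("stopface",ok&(abs(x+45)<14)&(y>55)&(y<165)&(z>18)&(z<40))
    rep("body top",ok&(abs(x+45)<14)&(y>-60)&(y<70)&(z>53)&(z<62))
    rep("nozzle",ok&(abs(x+45)<20)&(y<-20)&(y>-150)&(z>85)&(z<110))
    H=hsv[:,0]; fin=(H>=5)&(H<=14)&(hsv[:,1]>170)
    rep("fin",ok&fin&(x>10)&(x<70)&(y<-50)&(z>55)&(z<95))
    red=((H<4)|(H>176))&(hsv[:,1]>170)
    rep("red",ok&red&(abs(x-85)<15)&(z>26)&(z<36))
    rep("housing",ok&dark&(abs(x-85)<14)&(y<-50)&(z>45))
print([toworld(-.045,-.05),toworld(.04,-.1)])
E
```

```text
scene stoptop 329 [[-65.7, 100.6, 44.5], [-43.9, 111.8, 47.0], [-23.6, 123.4, 48.6]]
scene stopface 20 [[-56.0, 72.4, 18.9], [-41.3, 100.4, 25.8], [-31.2, 100.5, 36.2]]
scene body top 484 [[-58.2, -0.1, 54.0], [-43.2, 23.8, 58.0], [-31.4, 47.6, 59.9]]
scene nozzle 158 [[-53.1, -116.2, 85.6], [-41.8, -107.2, 97.5], [-37.1, -99.8, 100.6]]
scene fin 229 [[29.0, -113.4, 56.0], [48.9, -104.1, 73.0], [51.3, -101.1, 86.8]]
scene red 101 [[71.1, 56.5, 26.1], [83.1, 72.3, 30.4], [91.8, 378.0, 32.5]]
scene housing 163 [[78.7, -114.3, 45.8], [88.2, -106.7, 59.4], [91.6, -100.6, 64.6]]
side stoptop 323 [[-65.9, 98.2, 42.5], [-45.0, 108.8, 45.9], [-24.0, 122.3, 48.0]]
side stopface 210 [[-58.2, 98.0, 18.4], [-45.2, 100.2, 28.8], [-31.4, 102.3, 39.8]]
side body top 498 [[-58.3, -2.6, 53.9], [-45.1, 19.5, 56.9], [-31.7, 46.6, 58.9]]
side nozzle 234 [[-53.8, -118.4, 85.3], [-45.8, -113.4, 96.9], [-36.7, -101.3, 99.4]]
side fin 368 [[27.5, -117.7, 55.4], [37.6, -115.6, 72.2], [49.8, -103.4, 85.4]]
side red 55 [[73.9, 56.0, 26.3], [84.0, 69.7, 30.1], [91.1, 367.5, 32.6]]
side housing 167 [[77.2, -117.6, 45.4], [83.4, -114.6, 59.7], [90.2, -104.4, 63.6]]
[array([0.48822888, 0.00850028]), array([ 0.55968427, -0.05946388])]
```

```bash
python3 -m pendant '[{"tx":4,"ty":-8,"jaw":0.5},{"tx":8,"ty":-16,"jaw":0},{"tx":12,"ty":-25,"jaw":0},{"tx":16,"ty":-34,"jaw":0},{"tx":20,"ty":-43,"jaw":0},{"tx":24,"ty":-52,"jaw":0},{"tx":28,"ty":-61,"jaw":0},{"tx":31.5,"ty":-69.3,"jaw":0}]' 30
```

```text
invalid input
```

```bash
python3 -m pendant '[{"tx":4,"ty":-8,"tz":0,"twist":0.01,"jaw":0.5},{"tx":8,"ty":-16,"tz":0,"twist":0.01,"jaw":0},{"tx":12,"ty":-25,"tz":0,"twist":0.01,"jaw":0},{"tx":16,"ty":-34,"tz":0,"twist":0.01,"jaw":0},{"tx":20,"ty":-43,"tz":0,"twist":0.01,"jaw":0},{"tx":24,"ty":-52,"tz":0,"twist":0.01,"jaw":0},{"tx":28,"ty":-61,"tz":0,"twist":0.01,"jaw":0},{"tx":31.5,"ty":-69.3,"tz":0,"twist":0.01,"jaw":0}]' 30
```

```text
time_s: 1.67
eef_pos: [0.313, 0.4006, 0.2315]
ee_rot: [-0.0, 0.783, 0.622, 0.0]
ft_force: [1.0, 0.2, 0.1]
grip_width: -0.0002
```

```bash
python3 -m pendant '[{"tx":1.8,"ty":-4,"tz":0,"twist":0,"jaw":0},{"tx":3.6,"ty":-8,"tz":0,"twist":0,"jaw":0},{"tx":5.4,"ty":-12,"tz":0,"twist":0,"jaw":0},{"tx":7.2,"ty":-16,"tz":0,"twist":0,"jaw":0},{"tx":9,"ty":-20,"tz":0,"twist":0,"jaw":0},{"tx":10.8,"ty":-24,"tz":0,"twist":0,"jaw":0},{"tx":12.6,"ty":-28,"tz":0,"twist":0,"jaw":0},{"tx":14.4,"ty":-32,"tz":0,"twist":0,"jaw":0}]' 30
python3 -m pendant '[{"tx":2,"ty":-4,"tz":0,"twist":0,"jaw":0},{"tx":2.9,"ty":-8,"tz":0,"twist":0,"jaw":0},{"tx":2.9,"ty":-8,"tz":0,"twist":0,"jaw":0},{"tx":2.9,"ty":-8,"tz":0,"twist":0,"jaw":0},{"tx":2.9,"ty":-8,"tz":0,"twist":0,"jaw":0}]'
python3 -c "
from h import *;o=arm.get_obs();print(tojig(o['eef_pos']),o['ft_force'])"
```

```text
time_s: 2.33
eef_pos: [0.4497, 0.0965, 0.232]
ee_rot: [0.0, 0.783, 0.622, 0.001]
ft_force: [0.6, 0.8, 0.6]
grip_width: -0.0001
time_s: 2.75
eef_pos: [0.4785, 0.0167, 0.232]
ee_rot: [-0.0, 0.783, 0.622, 0.001]
ft_force: [0.0, 1.2, 0.1]
grip_width: 0.0001
[-0.05631378 -0.04421224  0.2319782 ] [0.01446958 1.17428283 0.07295958]
```

```bash
python3 -m pendant '[{"tx":1.1,"ty":-0.3,"tz":-4,"twist":0,"jaw":0},{"tx":1.1,"ty":-0.3,"tz":-8,"twist":0,"jaw":0},{"tx":1.1,"ty":-0.3,"tz":-12,"twist":0,"jaw":0},{"tx":1.1,"ty":-0.3,"tz":-16,"twist":0,"jaw":0},{"tx":1.1,"ty":-0.3,"tz":-18,"twist":0,"jaw":0},{"tx":1.1,"ty":-0.3,"tz":-19.9,"twist":0,"jaw":0},{"tx":1.1,"ty":-0.3,"tz":-19.9,"twist":0,"jaw":0},{"tx":1.1,"ty":-0.3,"tz":-19.9,"twist":0,"jaw":0}]'
python3 - <<'E'
from h import *
o=arm.get_obs();print(tojig(o['eef_pos']),o['ft_force'])
c=cam("side"); cv2.imwrite("pics/p1.png",cv2.resize(c["pixels"][100:380,180:500],None,fx=2.1,fy=2.1)[...,::-1])
E
```

```text
time_s: 3.42
eef_pos: [0.4888, 0.0155, 0.0325]
ee_rot: [-0.001, 0.783, 0.623, 0.0]
ft_force: [-1.3, -1.1, 0.3]
grip_width: 0.0
[-0.0460695  -0.04308582  0.03249561] [-1.34429816 -1.13681736  0.30452296]
```

View pics/p1.png

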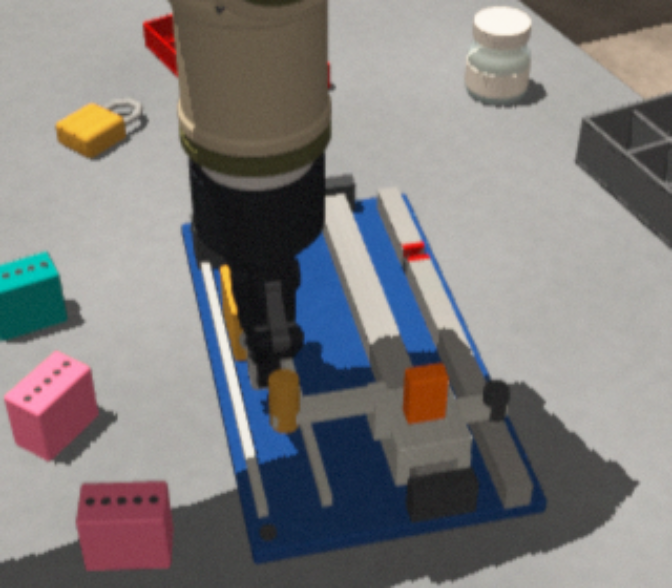

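The fingers stand in the channel between the nozzle and the brass body, which is partly hidden behind them at crop (232,310). Pushing along jig +y.

```bash
python3 -m pendant '[{"tx":0.33,"ty":0.97,"tz":0,"twist":0,"jaw":0},{"tx":0.53,"ty":1.85,"tz":0,"twist":0,"jaw":0},{"tx":0.71,"ty":2.63,"tz":0,"twist":0,"jaw":0},{"tx":0.89,"ty":3.41,"tz":0,"twist":0,"jaw":0},{"tx":1.07,"ty":4.19,"tz":0,"twist":0,"jaw":0},{"tx":1.26,"ty":4.97,"tz":0,"twist":0,"jaw":0},{"tx":1.4,"ty":5.6,"tz":0,"twist":0,"jaw":0},{"tx":1.4,"ty":5.6,"tz":0,"twist":0,"jaw":0}]'
python3 - <<'E'
from h import *
o=arm.get_obs();print(tojig(o['eef_pos']),o['ft_force'])
for n in("scene","side"):
    c=cam(n); hsv=cv2.cvtColor(c["pixels"],cv2.COLOR_RGB2HSV).reshape(-1,3); x,y,z=J=tojig(cloud(c)).reshape(-1,3).T*1000
    m=(abs(x+45)<14)&(y>-60)&(y<110)&(z>54)&(z<61)&(hsv[:,0]>14)&(hsv[:,0]<26)&(hsv[:,1]>140)
    print(n,m.sum(),np.percentile(y[m],[2,98]) if m.any() else 0)
E
```

```text
time_s: 4.13
eef_pos: [0.5038, 0.0729, 0.0337]
ee_rot: [-0.0, 0.782, 0.623, 0.001]
ft_force: [-0.5, -0.3, -0.1]
grip_width: 0.0
[-0.04442389  0.01626338  0.03374332] [-0.50041042 -0.25701945 -0.13613563]
scene 457 [30.872722   78.53479283]
side 85 [28.98740185 76.16081038]
```

```bash
python3 -m pendant '[{"tx":0.11,"ty":0.5,"tz":0,"twist":0,"jaw":0},{"tx":0.23,"ty":1.0,"tz":0,"twist":0,"jaw":0},{"tx":0.34,"ty":1.4,"tz":0,"twist":0,"jaw":0},{"tx":0.4,"ty":1.7,"tz":0,"twist":0,"jaw":0},{"tx":0.42,"ty":1.85,"tz":0,"twist":0,"jaw":0},{"tx":0.42,"ty":1.85,"tz":0,"twist":0,"jaw":0}]'
python3 -m pendant '[{"tx":0.04,"ty":0.15,"tz":0,"twist":0,"jaw":0},{"tx":0.05,"ty":0.2,"tz":0,"twist":0,"jaw":0},{"tx":0.05,"ty":0.2,"tz":0,"twist":0,"jaw":0}]'
```

```text
time_s: 4.73
eef_pos: [0.5079, 0.091, 0.0335]
ee_rot: [-0.0, 0.782, 0.623, 0.001]
ft_force: [-0.7, -1.6, 0.9]
grip_width: 0.0
time_s: 4.98
eef_pos: [0.5084, 0.093, 0.0335]
ee_rot: [-0.0, 0.782, 0.623, 0.001]
ft_force: [-0.7, -2.0, 0.3]
grip_width: 0.0004
```

```bash
python3 -m pendant '[{"tx":0.04,"ty":0.15,"tz":0,"twist":0,"jaw":0},{"tx":0.05,"ty":0.2,"tz":0,"twist":0,"jaw":0},{"tx":0.05,"ty":0.2,"tz":0,"twist":0,"jaw":0}]'
python3 -m pendant '[{"tx":0.04,"ty":0.15,"tz":0,"twist":0,"jaw":0},{"tx":0.05,"ty":0.2,"tz":0,"twist":0,"jaw":0},{"tx":0.05,"ty":0.2,"tz":0,"twist":0,"jaw":0}]'
python3 - <<'E'
from h import *
o=arm.get_obs();print(tojig(o['eef_pos']),o['ft_force'])
for n in("scene","side"):
    c=cam(n); hsv=cv2.cvtColor(c["pixels"],cv2.COLOR_RGB2HSV).reshape(-1,3); x,y,z=J=tojig(cloud(c)).reshape(-1,3).T*1000
    m=(abs(x+45)<14)&(y>-60)&(y<110)&(z>54)&(z<61)&(hsv[:,0]>14)&(hsv[:,0]<26)&(hsv[:,1]>140)
    print(n,m.sum(),np.percentile(y[m],[2,98]) if m.any() else 0)
E
```

```text
time_s: 5.23
eef_pos: [0.5082, 0.0935, 0.0335]
ee_rot: [-0.0, 0.783, 0.622, 0.0]
ft_force: [-1.2, -7.6, 3.5]
grip_width: -0.0003
time_s: 5.48
eef_pos: [0.5081, 0.0936, 0.0335]
ee_rot: [0.0, 0.783, 0.622, -0.001]
ft_force: [-2.0, -10.3, 4.6]
grip_width: 0.0001
[-0.04490832  0.03735482  0.03351469] [ -2.01178475 -10.26138019   4.61456294]
scene 462 [51.69627403 99.50635992]
side 72 [49.46121   96.4617647]
```

Contact force rose to 10 N with no further travel, so the body is against the stop. Backing off, rising, then checking.

```bash
python3 -m pendant '[{"tx":-0.2,"ty":-1,"tz":0,"twist":0,"jaw":0},{"tx":-0.8,"ty":-3.5,"tz":0,"twist":0,"jaw":0},{"tx":-0.8,"ty":-3.5,"tz":3,"twist":0,"jaw":0.2},{"tx":-0.8,"ty":-3.5,"tz":7,"twist":0,"jaw":0.4},{"tx":-0.8,"ty":-3.5,"tz":11,"twist":0,"jaw":0.5},{"tx":2,"ty":-8,"tz":11,"twist":0,"jaw":0.5},{"tx":4,"ty":-12,"tz":11,"twist":0,"jaw":0.5},{"tx":5,"ty":-16,"tz":11,"twist":0,"jaw":0.5}]'
python3 - <<'E'
from h import *
o=arm.get_obs();print(tojig(o['eef_pos']),o['ft_force'])
for n in("scene","side"):
    c=cam(n); hsv=cv2.cvtColor(c["pixels"],cv2.COLOR_RGB2HSV).reshape(-1,3); x,y,z=tojig(cloud(c)).reshape(-1,3).T*1000
    def rep(k,v,m): print(n,k,m.sum(),np.percentile(v[m],[2,50,98]).round(1) if m.any() else 0)
    m=(abs(x+45)<18)&(y>-60)&(y<110)&(z>54)&(z<61)&(hsv[:,0]>14)&(hsv[:,0]<26)&(hsv[:,1]>140)
    rep("body y",y,m);rep("body x",x,m)
    d=(hsv[:,2]<90)&(hsv[:,1]<120)&(abs(x+45)<22)&(y>50)&(y<165)&(z>42)&(z<52); rep("stop y",y,d)
    f=(hsv[:,0]>4)&(hsv[:,0]<14)&(hsv[:,1]>170)&(abs(x-40)<25)&(y<-50)&(z>80)&(z<95); rep("fintop y",y,f); rep("fintop x",x,f)
    r=((hsv[:,0]<4)|(hsv[:,0]>176))&(hsv[:,1]>170)&(abs(x-85)<15)&(z>28)&(z<36)&(y<120); rep("red y",y,r); print(np.histogram(y[r],bins=np.arange(50,90,2)))
    if n=="side": cv2.imwrite("pics/p2.png",cv2.resize(c["pixels"][100:380,180:500],None,fx=2.1,fy=2.1)[...,::-1])
E
```

```text
time_s: 6.25
eef_pos: [0.5568, -0.0531, 0.145]
ee_rot: [0.001, 0.782, 0.623, 0.002]
ft_force: [1.3, -0.3, 0.0]
grip_width: 0.0428
[ 0.03570512 -0.0944644   0.14497604] [ 1.34434785 -0.34832106  0.02347841]
scene body y 478 [52.6 76.  99.5]
scene body x 478 [-58.9 -42.4 -31.4]
scene stop y 5 [100.9 101.  121.1]
scene fintop y 69 [-114.  -110.3 -101.3]
scene fintop x 69 [28.6 44.3 51.1]
scene red y 65 [56.7 70.5 74.6]
(array([ 0,  0,  0, 13, 16,  2,  0,  0,  0,  0, 11, 16,  7,  0,  0,  0,  0,
        0,  0]), array([50, 52, 54, 56, 58, 60, 62, 64, 66, 68, 70, 72, 74, 76, 78, 80, 82,
       84, 86, 88]))
side body y 424 [49.4 71.6 98.1]
side body x 424 [-60.  -46.7 -31.3]
side stop y 20 [ 98.5 100.3 101.9]
side fintop y 96 [-117.3 -115.3 -102.9]
side fintop x 96 [27.6 36.6 51.1]
side red y 0 0
(array([0, 0, 0, 0, 0, 0, 0, 0, 0, 0, 0, 0, 0, 0, 0, 0, 0, 0, 0]), array([50, 52, 54, 56, 58, 60, 62, 64, 66, 68, 70, 72, 74, 76, 78, 80, 82,
       84, 86, 88]))
```

View pics/p2.png

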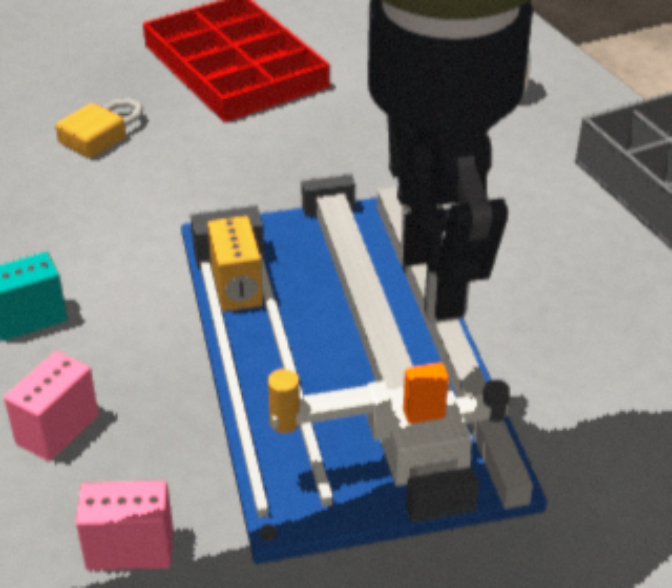

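Body flush at crop (235,260), touching the dark stop; scene-camera travel from the fin to the notch is about 173 mm. Now moving onto the fin at crop (425,392).

```bash
python3 -m pendant '[{"tx":0.1,"ty":-1.5,"tz":0,"twist":0,"jaw":0.5},{"tx":0.1,"ty":-1.5,"tz":-3,"twist":0,"jaw":0.5},{"tx":0.1,"ty":-1.5,"tz":-6,"twist":0,"jaw":0.5},{"tx":0.1,"ty":-1.5,"tz":-8,"twist":0,"jaw":0.5},{"tx":0.1,"ty":-1.5,"tz":-8.9,"twist":0,"jaw":0.5},{"tx":0.1,"ty":-1.5,"tz":-8.9,"twist":0,"jaw":0.5},{"tx":0.1,"ty":-1.5,"tz":-8.9,"twist":0,"jaw":0.5}]'
python3 - <<'E'
from h import *
o=arm.get_obs();print(tojig(o['eef_pos']),o['ft_force'])
c=cam("side"); cv2.imwrite("pics/p3.png",cv2.resize(c["pixels"][200:360,290:470],None,fx=3,fy=3)[...,::-1])
E
```

```text
time_s: 6.93
eef_pos: [0.5571, -0.0758, 0.0553]
ee_rot: [0.002, 0.786, 0.618, -0.0]
ft_force: [-0.0, -0.5, 1.3]
grip_width: 0.0429
[ 0.04118875 -0.11653469  0.05525216] [-0.02149434 -0.52814441  1.30747801]
```

View pics/p3.png

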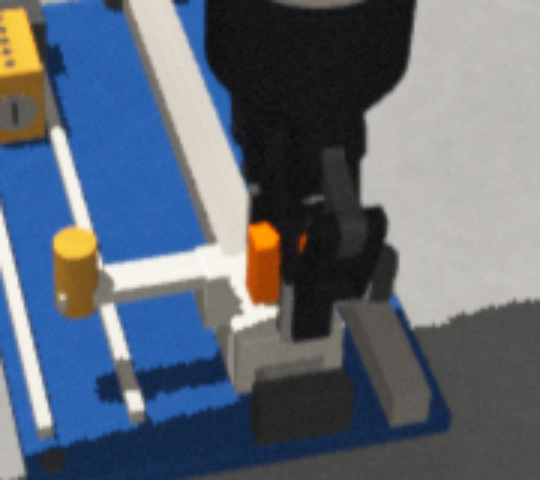

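The near finger is at (310,290) and the fin at (263,262), straddled by the jaws. The tool sits about 7 mm too far toward -y, so I'll centre it and then close.

```bash
python3 -m pendant '[{"tx":0.1,"ty":0.75,"tz":0,"twist":0.01,"jaw":0.5},{"tx":0.1,"ty":0.75,"tz":0,"twist":0.01,"jaw":0.5},{"tx":0.1,"ty":0.75,"tz":0,"twist":0.01,"jaw":0.3},{"tx":0.1,"ty":0.75,"tz":0,"twist":0.01,"jaw":0},{"tx":0.1,"ty":0.75,"tz":0,"twist":0.01,"jaw":0},{"tx":0.1,"ty":0.75,"tz":0,"twist":0.01,"jaw":0},{"tx":0.1,"ty":0.75,"tz":0,"twist":0.01,"jaw":0},{"tx":0.1,"ty":0.75,"tz":0,"twist":0.01,"jaw":0}]' 40
python3 -c "
from h import *;o=arm.get_obs();print(tojig(o['eef_pos']),o['ft_force'])"
```

```text
time_s: 7.65
eef_pos: [0.5588, -0.0682, 0.0567]
ee_rot: [0.003, 0.783, 0.622, 0.001]
ft_force: [-1.2, 1.4, 6.9]
grip_width: 0.013
[ 0.04117148 -0.10873931  0.05665351] [-1.22809841  1.3511975   6.93567562]
```

```bash
python3 -m pendant '[{"tx":0.23,"ty":0.97,"tz":0,"twist":0,"jaw":0},{"tx":0.68,"ty":2.92,"tz":0,"twist":0,"jaw":0},{"tx":1.25,"ty":5.36,"tz":0,"twist":0,"jaw":0},{"tx":1.81,"ty":7.79,"tz":0,"twist":0,"jaw":0},{"tx":2.38,"ty":10.2,"tz":0,"twist":0,"jaw":0},{"tx":2.83,"ty":12.2,"tz":0,"twist":0,"jaw":0},{"tx":3.17,"ty":13.6,"tz":0,"twist":0,"jaw":0},{"tx":3.17,"ty":13.6,"tz":0,"twist":0,"jaw":0}]' 40
python3 - <<'E'
from h import *
o=arm.get_obs();print(tojig(o['eef_pos']),o['ft_force'],o["grip_width"])
for n in("scene","side"):
    c=cam(n); hsv=cv2.cvtColor(c["pixels"],cv2.COLOR_RGB2HSV).reshape(-1,3); x,y,z=tojig(cloud(c)).reshape(-1,3).T*1000
    def rep(k,v,m): print(n,k,m.sum(),np.percentile(v[m],[2,50,98]).round(1) if m.any() else 0)
    f=(hsv[:,0]>4)&(hsv[:,0]<14)&(hsv[:,1]>170)&(abs(x-40)<25)&(y<90)&(z>60)&(z<95); rep("fin y",y,f)
    d=(hsv[:,2]<90)&(hsv[:,1]<120)&(abs(x-85)<14)&(abs(y)<90)&(z>42)&(z<66); rep("housing y",y,d)
    r=((hsv[:,0]<4)|(hsv[:,0]>176))&(hsv[:,1]>170)&(abs(x-85)<15)&(z>28)&(z<36)&(y<120); rep("red y",y,r)
    if n=="scene": cv2.imwrite("pics/p4.png",cv2.resize(c["pixels"][220:380,280:480],None,fx=3,fy=3)[...,::-1])
E
```

```text
time_s: 8.32
eef_pos: [0.5912, 0.0711, 0.0568]
ee_rot: [0.003, 0.782, 0.623, 0.002]
ft_force: [-0.2, 5.3, -0.7]
grip_width: 0.0134
[0.04113191 0.03431852 0.05675592] [-0.2018259   5.29717571 -0.71808605] 0.013368759244511016
scene fin y 231 [27.3 34.1 41.2]
scene housing y 202 [26.7 34.4 41.3]
scene red y 74 [56.4 70.6 75. ]
side fin y 66 [23.8 27.7 39.7]
side housing y 144 [23.7 26.9 38.1]
side red y 28 [68.4 70.8 77.1]
```

View pics/p4.png

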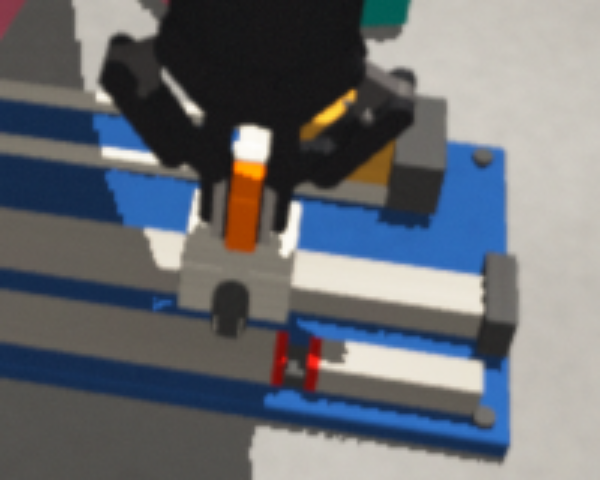

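The fin at (243,205) is held, the housing at (230,305) still short of the notch between the red bands at (295,362). About 31 mm remain.

```bash
python3 -m pendant '[{"tx":0.1,"ty":0.5,"tz":0,"twist":0,"jaw":0},{"tx":0.23,"ty":1.0,"tz":0,"twist":0,"jaw":0},{"tx":0.34,"ty":1.5,"tz":0,"twist":0,"jaw":0},{"tx":0.45,"ty":1.95,"tz":0,"twist":0,"jaw":0},{"tx":0.54,"ty":2.34,"tz":0,"twist":0,"jaw":0},{"tx":0.54,"ty":2.34,"tz":0,"twist":0,"jaw":0},{"tx":0.54,"ty":2.34,"tz":0,"twist":0,"jaw":0}]' 40
python3 -c "
from h import *;o=arm.get_obs();print(tojig(o['eef_pos']),o['ft_force'],o['ft_force'][:2]@YJ)"
for i in 1; do python3 -m pendant '[{"tx":0.04,"ty":0.19,"tz":0,"twist":0,"jaw":0},{"tx":0.04,"ty":0.19,"tz":0,"twist":0,"jaw":0}]'; python3 -c "
from h import *;o=arm.get_obs();print(tojig(o['eef_pos']),o['ft_force'],o['ft_force'][:2]@YJ)"; done
```

```text
time_s: 9.0
eef_pos: [0.5962, 0.0925, 0.0567]
ee_rot: [0.003, 0.783, 0.623, 0.002]
ft_force: [0.4, -0.6, -0.5]
grip_width: 0.0132
[0.04113655 0.0562522  0.05674926] [ 0.35487038 -0.56986295 -0.54605067] -0.47460098552420693
time_s: 9.17
eef_pos: [0.5964, 0.0933, 0.0568]
ee_rot: [0.003, 0.783, 0.622, 0.001]
ft_force: [-1.1, -4.2, 0.3]
grip_width: 0.0134
[0.04109994 0.05712507 0.05675983] [-1.1172502  -4.24641554  0.33196216] -4.38913290431081
```

```bash
P='from h import *;o=arm.get_obs();print(tojig(o["eef_pos"]).round(4),(o["ft_force"][:2]@YJ).round(2))'
python3 -m pendant '[{"tx":0.07,"ty":0.29,"tz":0,"twist":0,"jaw":0},{"tx":0.07,"ty":0.29,"tz":0,"twist":0,"jaw":0},{"tx":0.07,"ty":0.29,"tz":0,"twist":0,"jaw":0}]'; python3 -c "$P"
python3 -m pendant '[{"tx":0.05,"ty":0.2,"tz":0,"twist":0,"jaw":0},{"tx":0.05,"ty":0.2,"tz":0,"twist":0,"jaw":0},{"tx":0.05,"ty":0.2,"tz":0,"twist":0,"jaw":0}]'; python3 -c "$P"
python3 -m pendant '[{"tx":0.05,"ty":0.2,"tz":0,"twist":0,"jaw":0},{"tx":0.05,"ty":0.2,"tz":0,"twist":0,"jaw":0},{"tx":0.05,"ty":0.2,"tz":0,"twist":0,"jaw":0}]'; python3 -c "$P"
```

```text
time_s: 9.42
eef_pos: [0.597, 0.0961, 0.0568]
ee_rot: [0.003, 0.783, 0.622, 0.001]
ft_force: [-0.4, -1.9, -0.7]
grip_width: 0.0136
[0.0411 0.06   0.0568] -1.94
time_s: 9.67
eef_pos: [0.5979, 0.0995, 0.0568]
ee_rot: [0.002, 0.783, 0.623, 0.002]
ft_force: [1.0, 2.5, -1.3]
grip_width: 0.0131
[0.0411 0.0635 0.0568] 2.62
time_s: 9.92
eef_pos: [0.5984, 0.1019, 0.0568]
ee_rot: [0.002, 0.782, 0.623, 0.002]
ft_force: [-1.7, 0.6, -0.4]
grip_width: 0.0131
[0.0411 0.0659 0.0568] 0.23
```

The force shows the inward pull at 63.5 mm and balance at 65.9 mm, which matches the vision estimate of about 65.7 mm. I'll probe +1.5 mm to feel the far wall, then return.

```bash
P='from h import *;o=arm.get_obs();print(tojig(o["eef_pos"]).round(4),(o["ft_force"][:2]@YJ).round(2))'
python3 -m pendant '[{"tx":0,"ty":0,"tz":0,"twist":0,"jaw":0},{"tx":0,"ty":0,"tz":0,"twist":0,"jaw":0},{"tx":0,"ty":0,"tz":0,"twist":0,"jaw":0},{"tx":0,"ty":0,"tz":0,"twist":0,"jaw":0}]'; python3 -c "$P"
python3 -m pendant '[{"tx":0.03,"ty":0.15,"tz":0,"twist":0,"jaw":0},{"tx":0.03,"ty":0.15,"tz":0,"twist":0,"jaw":0},{"tx":0.03,"ty":0.15,"tz":0,"twist":0,"jaw":0}]'; python3 -c "$P"
python3 -m pendant '[{"tx":0,"ty":0,"tz":0,"twist":0,"jaw":0},{"tx":0,"ty":0,"tz":0,"twist":0,"jaw":0},{"tx":0,"ty":0,"tz":0,"twist":0,"jaw":0}]'
python3 - <<'E'
from h import *
o=arm.get_obs();print(tojig(o['eef_pos']),o['ft_force'][:2]@YJ,o["grip_width"])
for n in("scene","side"):
    c=cam(n); hsv=cv2.cvtColor(c["pixels"],cv2.COLOR_RGB2HSV).reshape(-1,3); x,y,z=tojig(cloud(c)).reshape(-1,3).T*1000
    def rep(k,v,m): print(n,k,m.sum(),np.percentile(v[m],[2,50,98]).round(1) if m.any() else 0)
    f=(hsv[:,0]>4)&(hsv[:,0]<14)&(hsv[:,1]>170)&(abs(x-40)<25)&(y<90)&(z>60)&(z<95); rep("fin y",y,f)
    d=(hsv[:,2]<90)&(hsv[:,1]<120)&(abs(x-85)<14)&(abs(y)<90)&(z>42)&(z<66); rep("housing y",y,d)
    r=((hsv[:,0]<4)|(hsv[:,0]>176))&(hsv[:,1]>170)&(abs(x-85)<15)&(z>28)&(z<36)&(y<120); rep("red y",y,r)
    m=(abs(x+45)<18)&(y>10)&(y<110)&(z>54)&(z<61)&(hsv[:,0]>14)&(hsv[:,0]<26)&(hsv[:,1]>140); rep("body y",y,m)
    if n=="scene": cv2.imwrite("pics/p5.png",cv2.resize(c["pixels"][220:380,280:480],None,fx=3,fy=3)[...,::-1])
E
```

```text
time_s: 10.25
eef_pos: [0.5984, 0.1019, 0.0567]
ee_rot: [0.002, 0.782, 0.623, 0.002]
ft_force: [0.0, -0.5, -1.4]
grip_width: 0.0133
[0.0411 0.0659 0.0567] -0.44
time_s: 10.5
eef_pos: [0.5985, 0.1023, 0.0567]
ee_rot: [0.003, 0.783, 0.622, 0.001]
ft_force: [-0.9, -5.6, 1.2]
grip_width: 0.0133
[0.0411 0.0663 0.0567] -5.62
time_s: 10.75
eef_pos: [0.5984, 0.102, 0.0568]
ee_rot: [0.003, 0.783, 0.622, 0.001]
ft_force: [-1.1, -3.7, 0.2]
grip_width: 0.0133
[0.04113529 0.06607493 0.05676434] -3.8130425438618016 0.013278378649649291
scene fin y 242 [59.2 66.  72.9]
scene housing y 207 [58.2 65.5 73. ]
scene red y 56 [56.2 59.8 75. ]
scene body y 7 [96.4 98.  99.4]
side fin y 59 [56.5 59.7 71.6]
side housing y 134 [56.2 59.4 70.7]
side red y 16 [55.6 59.2 70.9]
side body y 251 [49.1 60.8 98.2]
```

View pics/p5.png

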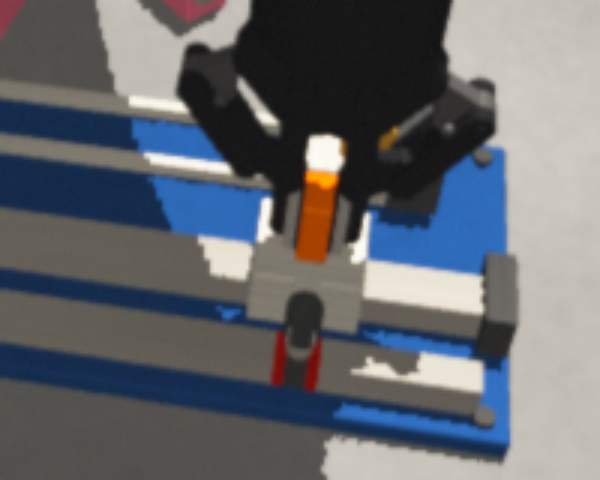

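The ball sits between the red bands at (297,365), the fin at (318,215) is still gripped, and the cylinder body is unmoved (49.1 to 98.2 mm, against 49.4 to 98.1 before). Handing in.

```bash
python3 -c "
from h import *;print(workorder.job_done());o=arm.get_obs();print(o['time_s'],tojig(o['eef_pos']),o['grip_width'])"
```

```text
the job is handed in; nothing more can be done
None
the job is handed in; nothing more can be done
```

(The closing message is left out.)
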